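Scrape down the cheese turntable and hold its index plunger out

ROBOT

A 6-joint arm with a two-finger parallel gripper is mounted at the origin on the work surface. World frame = base frame: x ahead of the robot, y to its left, z up, the work surface at z = 0. Lengths are in mm, angles in rad, forces in N, time in s.
With the tool pointing down it reaches from about 400 to 925 mm from the base axis. Payload 12.5 kg.
Tool frame: the origin (TCP) lies on the mounting face of the last link; the fingertips stand 190 mm ahead of it and the grasp point (between the pads) lies 171 mm ahead of it; x points along the fingers, y is the direction in which the jaws open and shut, and the axes are right-handed (so a half turn about x gives the same grasp; the last joint's range is limited). The gripper opens to 95 mm and grips with 3 to 60 N. Pads are 20 mm wide; open, the fingers measure 119 mm over their backs; the gripper's body (75 mm by 180 mm) begins 59 mm behind the grasp point.
Start: joints at [-0.106, 0.491, 1.559, -0, 1.092, -0.106], TCP at [625, 0.023, 404.761] pointing down, gripper open.
Joint ranges: [-3.1, 3.1], [-0.84, 2.19], [0.05, 2.79], [-1.13, 4.28], [0.06, 2.93], [-2.69, 2.69]. Speed limits (rad/s): [2.22, 2.22, 2.79, 3.14, 3.14, 3.14].

INTERFACE

Orientations are given as [roll, pitch, yaw] about the fixed x, y, z axes, in that order (R = Rz(yaw) Ry(pitch) Rx(roll)).
In Python, from cell import env, eyes gives the robot as it stands. The module is installed in compiled form; this text tells all that it offers.
- The arm moves only by the tool jog_arm, never from a script. Its argument "deltas" is one flat list of numbers, 7 for each row, row after row: the shift along the tool's x, y, z in mm, then the turn, a rotation vector about the tool's x, y, z in rad, then the opening, from 0 (shut) to 1 (fully open). A call has 1 to 10 rows; each row shifts and turns the pose as measured when the row begins, along the tool's axes as they then stand; what a row does not reach is not made up. A row lasts 1/8 s, in which the tool goes at most 62.5 mm and 10.7 degrees, less where a joint would pass 70% of its speed; a pose out of reach is approached as far as the arm can. A call is refused whole if a number of a shift passes 62.5 or a number of a turn 0.188, either way. A call with a gripper value outside its range is refused whole. The fingers move at their own pace and stop on an object; the grip force is fixed at half the most. Time passes only in rows, so rows that do not move let the fingers close. It gives the time, the measured TCP pose, the force and the opening at its end, in the units of the state.
- env.state(): the state, without advancing time (a new reading comes with each control period).
- eyes.read_camera(name): name is "scene" or "side" or "wrist"; returns a dict with "image" (384x512x3 uint8, red, green, blue), "fovy" (degrees; the focal length in pixels is half the picture's height over the tangent of half this angle, whatever the lens; pixels are square), "cx", "cy" (the principal point, pixels), "dist" ([k1, k2, p1, p2, k3] as OpenCV has them; the pictures are not rectified), "world_from_camera" (4x4, takes a point from camera to world coordinates). Camera axes: x right, y up, looking along -z (the intrinsics and any distortion apply to the point x, -y, -z); pixel columns grow to the right and rows downward; lengths in mm; the calibration is good to about 2 mm. A picture is of the moment at which its call begins. There is no depth.
- env.job_done(): hands the job in, once; it reports no verdict.
The state is a dict: "t": time; "joints": joint angles; "qvel": joint speeds; "tau": joint torques, N m; "eef_pos": TCP position; "tcp_rot": TCP orientation; "ft_force": force on the tool from outside, world axes, zero at the start; "moment": the same for the moment, N m; "opening": opening from 0.0 (shut) to 1.0 (fully open).
Only numpy, scipy, OpenCV 4.12 (cv2) and the standard library are available. Lean on these libraries where they do the work, as an engineer would, in place of code of your own. Each camera call takes 0.05 s, during which the arm holds its last target.

TASK

Grip the blue scraper block and use it to sweep the four rind chips off the white turntable board into the crumb tray fixed beside it, without touching the chips with the robot itself, then stand the scraper upright on the bench. Next pull the red knob of the turntable's sprung index plunger straight back as far as it goes, so that the pin is clear of its hole and the board can be turned and washed, and finish while still gripping the knob and holding it fully back. Leave the cheeses and the other things on the bench where they are.

Things in the scene. Friction and masses are not known exactly. Their poses are not given: they have to be found in the camera images.
- station: Steel indexing turntable for portioning cheeses, fixed to the bench. Origin: on the turntable axis at bench height, z up; the crumb tray lies on its +y side, the plunger on its -y side. The plunger's bracket, 42 mm wide (x), stands at y = -136 to -156 mm, 82 mm high (lower than the board's top); a sleeve runs from it to y = -174 mm, where the knob begins.
- board: Flat round white cutting board on a steel index ring, 260 mm in diameter, centred on the turntable axis; top 92 mm, underside 54 mm above the bench. Origin: on the axis at bench height. It turns about z but is locked while the plunger's pin sits in one of the twelve holes in the ring's edge.
- tray (a point): Open aluminium crumb tray fixed to the turntable, 200 mm (x) by 130 mm (y), rim 50 mm above the bench, walls 3 mm, 12 mm lip outside. Origin: centre of its underside, 155 mm from the turntable axis along the turntable's +y; axes as the turntable's. It reaches 40 mm in under the board's edge, so what is pushed over that edge falls into it.
- scraper: Blue plastic scraper block, about 0.2 kg, standing on its foot. Foot 110 mm (x) by 36 mm (y), 16 mm high, with a steel edge along each long side; on it an upright grip 92 mm (x) by 24 mm (y) that reaches 78 mm above the underside. Origin: centre of its underside, z up. Grip it across the 24 mm (y).
- chip1: First slightly bowed chip of hard cheese rind, about 38 x 26 x 12 mm, 12 g, lying flat on the board at the start. Origin: centre of its underside, x along its length, z up.
- chip2: Second slightly bowed chip of hard cheese rind, about 38 x 26 x 12 mm, 12 g, lying flat on the board at the start. Origin: centre of its underside, x along its length, z up.
- chip3: Third slightly bowed chip of hard cheese rind, about 38 x 26 x 12 mm, 12 g, lying flat on the board at the start. Origin: centre of its underside, x along its length, z up.
- chip4: Fourth slightly bowed chip of hard cheese rind, about 38 x 26 x 12 mm, 12 g, lying flat on the board at the start. Origin: centre of its underside, x along its length, z up.
- knob (a point): Red pull knob of the index plunger, axis level along its y; +y points at the turntable axis, so the pull is along -y; z up. Neck 28 mm in diameter, 15 mm either side of the origin along y, then a 34 mm collar at its outer (-y) end, 7 mm long. Origin: on the axis, mid neck, 64 mm above the bench, 190 mm from the turntable axis when seated. It does not turn.
- plunger (a joint): Travel of the index plunger in m: 0 pin seated 11 mm deep in its hole, 0.016 pulled back against its stop. A spring pulls it home: 6 N when seated, 14 N at the stop. It does not latch and snaps home when let go.
- big_cheese: Yellow cheese wheel, 170 mm in diameter, 75 mm high, loose on the bench; leave it. Origin: centre of its underside.
- small_cheese: Small yellow cheese, 110 mm in diameter, 55 mm high, loose on the bench; leave it. Origin: centre of its underside.
- brush: Wooden rind brush lying bristles down, about 205 mm long, 45 mm wide, 36 mm high; leave it. Origin: under its middle, x towards the bristles.
- trier: Cheese trier, a 14 mm steel rod 150 mm long along x with a 90 mm wooden cross handle at its origin, lying on the bench; leave it.
- salt_jar: Glass jar with a white cap, 70 mm in diameter, 90 mm high; leave it. Origin: centre of its underside.
- mould: Empty white perforated cheese mould, open upward, 104 mm across the mouth, 80 mm high; leave it. Origin: centre of its underside.
- knife: Cheese knife lying flat, blade 150 mm along x from the origin, white handle 107 mm the other way, 18 mm high; leave it.

How it is judged:
By the outcome, as a careful person would: the job done as asked, in the order asked, and still so for the second after the job is handed in, while the arm keeps its last pose, push and grip.
It also fails if it takes over 72 s, if anything falls off the work surface, if the arm or the gripper's body presses on something with over 40 N, if the wrist force passes 120 N, or if a joint passes its speed limit or range.

## Working session

There is one attempt and no reset: what is moved stays moved. The work goes in short steps, Python scripts to look and compute and a tool call to move; the robot and the scene stay as the last step left them, time stands still between calls to the robot, and variables do not carry over. Pictures are saved under pics/ and viewed, and the job is handed in when it is done.

Besides the shell and the picture viewer there is one more tool, called after ">>>" as name(argument=value, ...), one argument or row to a line, values as JSON. jog_arm: Moves the arm, as the interface text tells. Its arguments: {"type":"object","properties":{"deltas":{"type":"array","items":{"type":"number"}}},"required":["deltas"]}

```bash
mkdir -p pics; ls
cat > h.py <<'E'
import numpy as np, cv2
from cell import env, eyes
def snap(name, fn):
    c=eyes.read_camera(name)
    cv2.imwrite('pics/'+fn, c['image'][:,:,::-1])
    import pickle; pickle.dump(c,open('pics/'+fn.replace('.png','.pkl'),'wb'))
    return c
def K(c):
    f=192/np.tan(np.radians(c['fovy'])/2); return np.array([[f,0,c['cx']],[0,f,c['cy']],[0,0,1.]])
def load(fn):
    import pickle; return pickle.load(open('pics/'+fn+'.pkl','rb'))
def ray(c,px):
    p=cv2.undistortPoints(np.array([[px]],float),K(c),np.array(c['dist'],float))[0,0]
    T=np.array(c['world_from_camera']); d=T[:3,:3]@np.array([p[0],-p[1],-1]); return T[:3,3],d/np.linalg.norm(d)
def atz(c,px,z):
    o,d=ray(c,px); return o+d*(z-o[2])/d[2]
def tri(*cp):
    A=np.zeros((3,3));b=np.zeros(3)
    for c,p in cp:
        o,d=ray(c,p);M=np.eye(3)-np.outer(d,d);A+=M;b+=M@o
    x=np.linalg.solve(A,b)
    return x,[np.linalg.norm((np.eye(3)-np.outer(ray(c,p)[1],ray(c,p)[1]))@(x-ray(c,p)[0])) for c,p in cp]
def proj(c,P):
    T=np.linalg.inv(np.array(c['world_from_camera'])); P=np.atleast_2d(P); q=P@T[:3,:3].T+T[:3,3]
    q=q*[1,-1,-1]
    return cv2.projectPoints(q,np.zeros(3),np.zeros(3),K(c),np.array(c['dist'],float))[0][:,0]
E
python3 - <<'E'
from h import *
for n in ['scene','side','wrist']:
    c=snap(n,n+'0.png'); print(n,c['fovy'],c['cx'],c['cy'],c['dist']); print(np.round(c['world_from_camera'],3))
print(env.state())
E
```

```text
pics
scene 56.48716980915868 254.03822031584733 190.44916132915608 [-0.03695648  0.          0.          0.          0.        ]
[[-4.090000e-01 -7.080000e-01  5.760000e-01  1.083413e+03]
 [ 9.130000e-01 -3.150000e-01  2.610000e-01  2.498810e+02]
 [-3.000000e-03  6.320000e-01  7.750000e-01  8.342540e+02]
 [ 0.000000e+00  0.000000e+00  0.000000e+00  1.000000e+00]]
side 43.252512458124656 264.147573348708 183.30930845254923 [-0.13478731  0.          0.          0.          0.        ]
[[ 9.950000e-01  6.900000e-02 -6.500000e-02  4.076000e+02]
 [-9.500000e-02  6.620000e-01 -7.440000e-01 -1.296884e+03]
 [-8.000000e-03  7.460000e-01  6.650000e-01  1.264474e+03]
 [ 0.000000e+00  0.000000e+00  0.000000e+00  1.000000e+00]]
wrist 60.32632112376857 259.69431026150886 188.60924698901536 [-0.08519585  0.          0.          0.          0.        ]
[[ 1.00000e+00 -0.00000e+00  2.00000e-03  6.25592e+02]
 [-0.00000e+00  9.65000e-01  2.64000e-01  7.40390e+01]
 [-2.00000e-03 -2.64000e-01  9.65000e-01  3.84264e+02]
 [ 0.00000e+00  0.00000e+00  0.00000e+00  1.00000e+00]]
{'t': 0.15, 'joints': array([-1.05610745e-01,  4.91382570e-01,  1.55932169e+00, -2.33200305e-05,
        1.09169749e+00, -1.05600044e-01]), 'qvel': array([-7.58590643e-04, -2.95755286e-03, -1.31258561e-03,  1.83908571e-03,
        9.82577791e-04, -9.39196290e-05]), 'tau': array([ 3.16444048e-04, -6.12899423e+01, -2.58276522e+01,  6.91918633e-02,
        4.73701756e-02, -5.07232733e-05]), 'eef_pos': array([6.24969849e+02, 1.75018409e-02, 4.04315647e+02]), 'tcp_rot': array([-1.65083568,  1.56998696,  3.06155335]), 'ft_force': array([ 0.00863538,  0.39473157, -0.47947013]), 'moment': array([-0.01405159, -0.02346871, -0.03198833]), 'opening': 0.9986601316048127}
```

View pics/scene0.png

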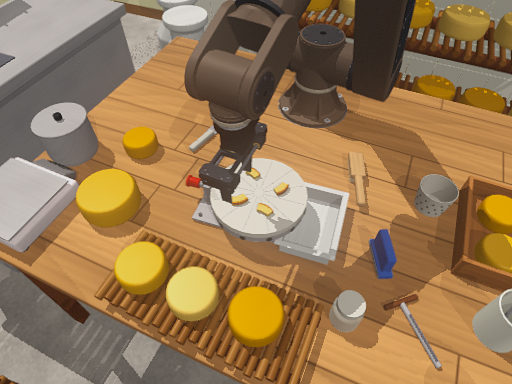

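View pics/side0.png

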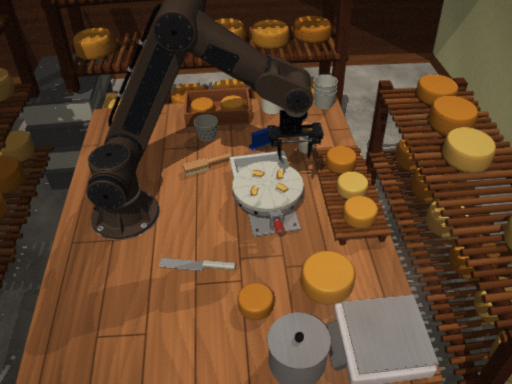

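View pics/wrist0.png

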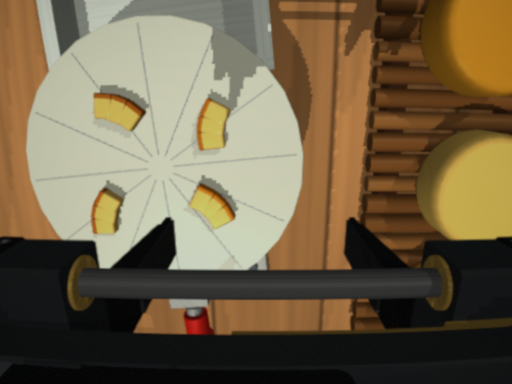

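The scene view shows the board at about (258,197), red knob at (192,181), and blue scraper at (382,255), with the trier, jar and brush near it. The wrist view shows the chips at (118,111), (212,125), (107,212) and (212,205), the board centre at about (160,166), and the knob at (198,322).

Run:
```python
from h import *
a=cv2.imread('pics/scene0.png')[170:290,330:460]; cv2.imwrite('pics/sc_crop.png',cv2.resize(a,None,fx=5,fy=5,interpolation=cv2.INTER_CUBIC))
a=cv2.imread('pics/side0.png')[110:240,180:320]; cv2.imwrite('pics/si_crop.png',cv2.resize(a,None,fx=5,fy=4.6,interpolation=cv2.INTER_CUBIC))
w=load('wrist0');s=load('scene0');d=load('side0')
print('center w',atz(w,(160,166),92))
# board circle: fit white region in wrist
im=w['image'].astype(int); 
pts=[(27,150),(302,160),(150,15),(45,215),(85,45),(255,62),(285,215)]
P=np.array([atz(w,p,92)[:2] for p in pts]); A=np.c_[2*P,np.ones(len(P))]; x=np.linalg.lstsq(A,(P**2).sum(1),rcond=None)[0]; print('circle',x[:2],np.sqrt(x[2]+x[:2]@x[:2]))
for n,p in [('c1',(118,111)),('c2',(212,125)),('c3',(107,212)),('c4',(212,205))]: print(n,atz(w,p,104))
print('knob',atz(w,(198,322),70),tri((s,(192,181)),(d,(279,226)),(w,(198,322))))
```

```text
center w [534.36025106  15.2692353   92.        ]
circle [533.69430471  13.4868442 ] 126.5274414390828
c1 [505.35472644  65.16503987 104.        ]
c2 [584.90010221  52.66707783 104.        ]
c3 [485.06633856 -24.97739169 104.        ]
c4 [582.31351605 -17.90395251 104.        ]
knob [ 555.02957487 -168.53590319   70.        ] (array([ 553.77156525, -178.76127748,   65.13084081]), [np.float64(5.1415101126770475), np.float64(0.9996369414056683), np.float64(5.146587355961107)])
```

View pics/sc_crop.png

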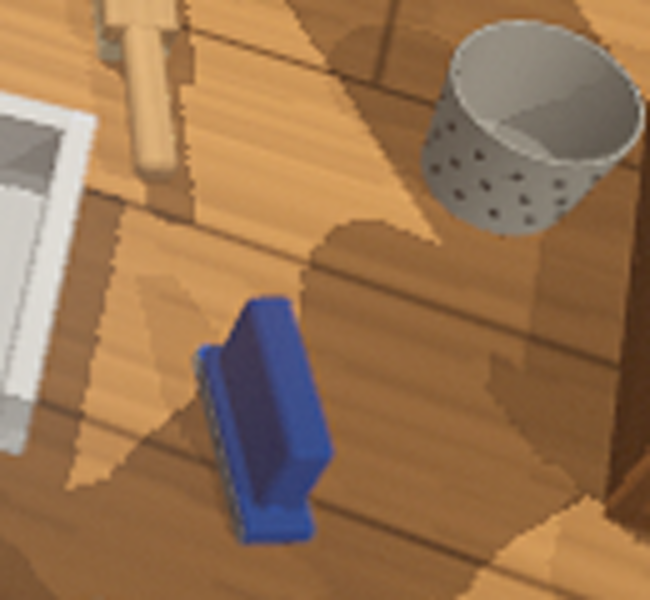

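View pics/si_crop.png

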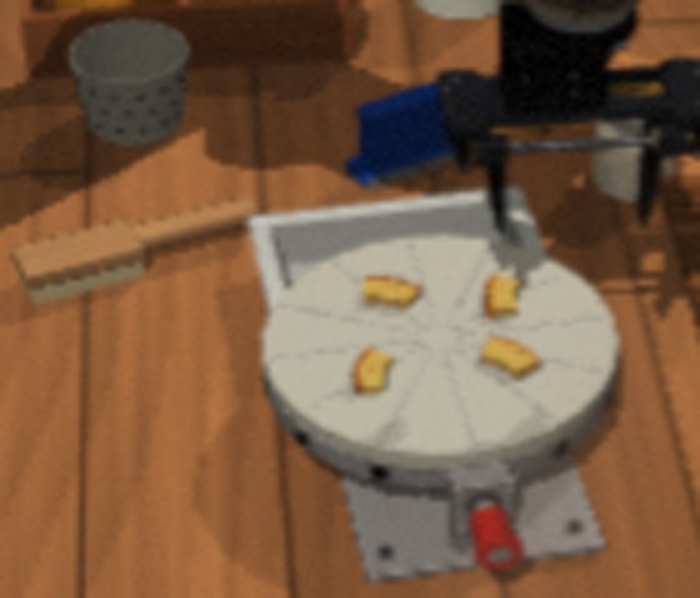

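Run:
```python
from h import *
s=load('scene0');d=load('side0')
f=lambda x,y:(330+x/5,170+y/5)
for p in [(257,298),(288,298),(331,455),(297,462)]: print('top',atz(s,f(*p),78)[:2])
for p in [(240,545),(312,542)]: print('bot',atz(s,f(*p),0)[:2])
print(atz(s,f(198,352),16)[:2])
g=lambda x,y:(180+x/5,110+y/4.6)
print('side top left',tri((d,g(360,115)),(s,f(257,298))))
# tray corners outer scene
for p in [(348.5,193),(333,260)]: print('tray',atz(s,p,50))
```

```text
top [506.84898529 339.86497017]
top [500.50340497 354.24944163]
top [580.93168229 390.21617381]
top [591.14297942 376.08267541]
bot [598.81416738 371.63966893]
bot [582.5330259  404.79832979]
[506.5325299  325.29983967]
side top left (array([502.9209029 , 340.59114528,  73.32129962]), [np.float64(0.3230768831108228), np.float64(0.32307688311095206)])
tray [400.41373609 232.91206721  50.        ]
tray [622.27838717 252.29781907  50.        ]
```

```bash
cat >> h.py <<'E'
from scipy.spatial.transform import Rotation as Ro
def Rt(st=None):
    st=st or env.state(); return Ro.from_euler('xyz',st['tcp_rot']).as_matrix()
def goal(pos,phi,n=1,st=None):
    """tool pointing down, tool y at world angle phi; print total rotvec and shift in current tool axes"""
    st=st or env.state(); R=Rt(st)
    y=np.array([np.cos(phi),np.sin(phi),0]);x=np.array([0,0,-1.]);G=np.c_[x,y,np.cross(x,y)]
    rv=Ro.from_matrix(R.T@G).as_rotvec(); sh=R.T@(np.array(pos)-st['eef_pos'])
    print('pos',np.round(st['eef_pos'],1),'yang',round(np.arctan2(R[1,1],R[0,1]),3),'F',np.round(st['ft_force'],1),'op',round(st['opening'],3),'t',st['t'])
    print('shift tool',np.round(sh,1),'rotvec',np.round(rv,4))
E
python3 - <<'E'
from h import *
print(np.round(Rt(),3)); goal((545,365,400),0)
E
```

```text
[[-0.001  1.     0.   ]
 [ 0.     0.    -1.   ]
 [-1.    -0.001 -0.   ]]
pos [625.    0.  404.3] yang 0.0 F [ 0.   0.4 -0.5] op 0.999 t 0.15
shift tool [   4.4  -80.  -365. ] rotvec [ 0.     -0.0001  0.0008]
```

>>> jog_arm(
  deltas=[0,-13,-61,0,0,0,1,0,-13,-61,0,0,0,1,0,-13,-61,0,0,0,1,0,-13,-61,0,0,0,1,0,-14,-60,0,0,0,1,0,-14,-60,0,0,0,1,0,0,0,0,0,0,1],
)

```text
t: 1.02
eef_pos: [544.2, 369.9, 402.2]
tcp_rot: [-1.386, 1.568, -2.96]
ft_force: [0.2, -0.5, -0.1]
opening: 0.999
```

Run:
```python
from h import *
goal((545,365,400),-1.15); snap('wrist','wrist1.png')
```

```text
pos [544.2 369.9 402.2] yang -0.003 F [ 0.2 -0.5 -0.1] op 0.999 t 1.025
shift tool [2.2 0.8 4.9] rotvec [1.1467 0.0021 0.0023]
```

View pics/wrist1.png

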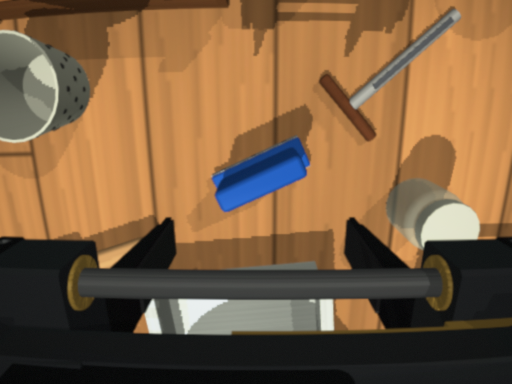

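Run:
```python
from h import *
a=cv2.imread('pics/wrist1.png')[125:225,195:325]; cv2.imwrite('pics/w1c.png',cv2.resize(a,None,fx=6,fy=6,interpolation=cv2.INTER_CUBIC))
```

```text
(no output)
```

View pics/w1c.png

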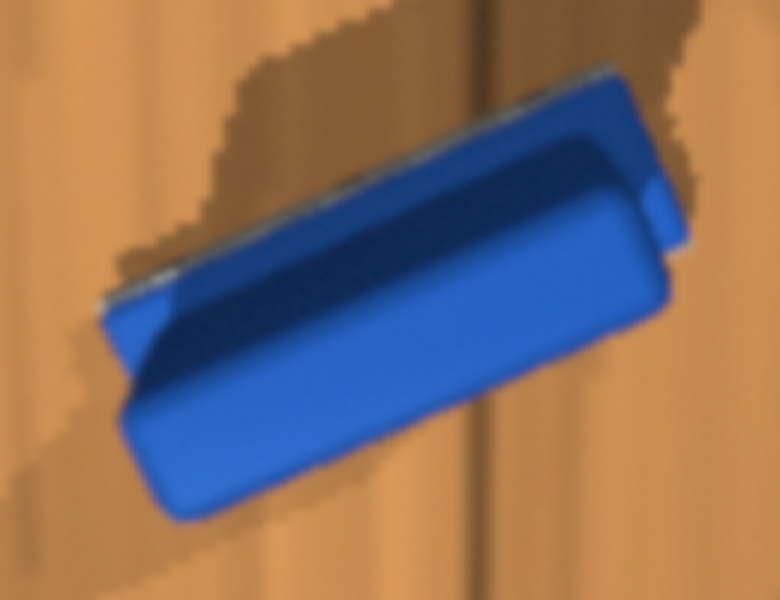

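Run:
```python
from h import *
s=load('scene0');w=load('wrist1')
f=lambda x,y:(330+x/5,170+y/5); g=lambda x,y:(195+x/6-.4,125+y/6-.4)
W=[(122,415),(180,525),(672,295),(612,185)];S=[(288,298),(257,298),(297,462),(331,455)]
for a,b in zip(W,S): print('tri',np.round(tri((w,g(*a)),(s,f(*b))),1) if 0 else [np.round(q,1) for q in tri((w,g(*a)),(s,f(*b)))])
P=np.array([atz(w,g(*a),78)[:2] for a in W]); print(P, P.mean(0))
print('len',np.linalg.norm(P[3]-P[0]),np.linalg.norm(P[2]-P[1]),'wid',np.linalg.norm(P[1]-P[0]),np.linalg.norm(P[2]-P[3]))
v=(P[3]-P[0]+P[2]-P[1]); print('yaw',np.arctan2(v[1],v[0]))
F=np.array([atz(w,g(*a),12)[:2] for a in [(102,310),(615,65)]]); print('foot',F, np.linalg.norm(F[1]-F[0]), np.arctan2(*(F[1]-F[0])[::-1]))
n=np.array([-np.sin(.42),np.cos(.42)]);print('centre from foot',F.mean(0)-18*n)
```

```text
tri [array([500.1, 354.7,  77. ]), array([0.4, 0.4])]
tri [array([510.1, 338.9,  82.8]), array([0.6, 0.6])]
tri [array([588.7, 375.4,  75.4]), array([1.3, 1.3])]
tri [array([578.3, 391.3,  73.7]), array([0.3, 0.3])]
[[500.44807225 355.33885833]
 [509.16148902 336.6898616 ]
 [587.83750937 374.8194066 ]
 [577.94059347 392.32037617]] [543.84691603 364.79212567]
len 85.86456489931541 87.42870455944656 wid 20.58418594155468 20.10554352327797
yaw 0.4483011706795744
foot [[487.73319175 357.14941674]
 [585.0979532  403.70548651]] 107.92295587944497 0.44602458561098995
centre from foot [543.75526063 363.9918507 ]
```

>>> jog_arm(
  deltas=[0,0,5,0.187,0,0,1,0,0,0,0.187,0,0,1,0,0,0,0.187,0,0,1,0,0,0,0.187,0,0,1,0,0,0,0.187,0,0,1,0,0,0,0.187,0,0,1,30,0,0,0,0,0,1],
)

```text
t: 1.95
eef_pos: [548.7, 352.9, 372.9]
tcp_rot: [0.562, 1.568, -2.151]
ft_force: [0.6, 0.1, -0.8]
opening: 1.0
```

Run:
```python
from h import *
goal((544,364.5,226),-1.124); snap('wrist','wrist2.png')
```

```text
pos [548.7 352.9 372.9] yang -1.142 F [ 0.6  0.1 -0.8] op 1.0 t 1.95
shift tool [146.9 -12.7  -0.9] rotvec [-0.0177  0.0022 -0.0014]
```

View pics/wrist2.png

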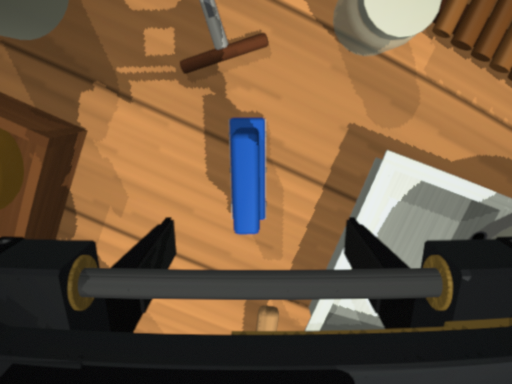

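The scraper now stands upright at (247,177) in the wrist view, its long side aligned with the image columns. I'll check its centre again from this pose.

Run:
```python
from h import *
w=load('wrist2')
P=np.array([atz(w,p,78)[:2] for p in [(233,131),(259,131),(260,233),(235,234)]]);print(P,P.mean(0))
F=np.array([atz(w,p,16)[:2] for p in [(230,118),(265,118),(266,218)]]);print(F)
e=(P[0]+P[1]-P[2]-P[3])/2; print(np.arctan2(*e[::-1]))
```

```text
[[583.35800473 392.15434588]
 [592.26632701 372.61462755]
 [510.08357806 334.09451255]
 [499.82210178 354.13417189]] [546.38250289 363.24941447]
[[586.38509865 402.06968077]
 [600.94491929 370.12375367]
 [504.63563285 324.39456128]]
0.4326801393154721
```

>>> jog_arm(
  deltas=[50,-11.5,-1.5,-0.012,0,0,1,50,0,0,0,0,0,1,30,0,0,0,0,0,1,0,0,0,0,0,0,1],
)

```text
t: 2.5
eef_pos: [545.9, 358.1, 235.1]
tcp_rot: [0.198, 1.559, -2.504]
ft_force: [0.1, -0.0, 0.3]
opening: 0.998
```

Run:
```python
from h import *
goal((545.3,364,226),-1.13); snap('wrist','wrist3.png')
```

```text
pos [545.9 358.1 235.1] yang -1.132 F [ 0.1 -0.   0.3] op 0.998 t 2.5
shift tool [ 9.1 -5.6 -2. ] rotvec [-0.0018  0.0111 -0.0022]
```

View pics/wrist3.png

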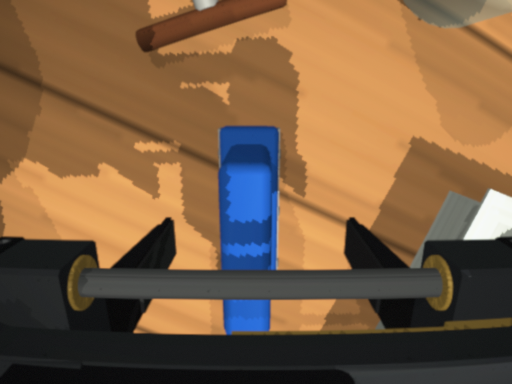

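The scraper's grip sits between the fingers at column 247, about 6 mm off the finger mid-line (260), which agrees with the computed shift.

>>> jog_arm(
  deltas=[9,-5.5,-2,0,0.011,-0.002,1,0,0,0,0,0,0,1],
)

```text
t: 2.8
eef_pos: [546.5, 364.2, 230.0]
tcp_rot: [-3.116, 1.564, 0.463]
ft_force: [-0.1, -0.4, 0.0]
opening: 1.0
```

Run:
```python
from h import *
goal((545.3,364,226),-1.13)
```

```text
pos [546.5 364.2 230. ] yang -1.132 F [-0.1 -0.4  0. ] op 1.0 t 2.8
shift tool [ 4.  -0.4  1.2] rotvec [-0.0025 -0.0069  0.0002]
```

>>> jog_arm(
  deltas=[4,0,1,0,-0.006,0,1,0,0,0,0,0,0,1,0,0,0,0,0,0,0,0,0,0,0,0,0,0,0,0,0,0,0,0,0,0,0,0,0,0,0,0,0,0,0,0,0,0,0],
)

```text
t: 3.68
eef_pos: [545.6, 363.9, 227.6]
tcp_rot: [-3.056, 1.568, 0.524]
ft_force: [0.3, -0.1, 1.4]
opening: 0.527
```

Run:
```python
from h import *
goal((545.3,364,226),-1.13); snap('wrist','wrist4.png');snap('scene','scene4.png')
```

```text
pos [545.6 363.9 227.6] yang -1.132 F [ 0.3 -0.1  1.4] op 0.527 t 3.675
shift tool [ 1.6 -0.2  0.3] rotvec [-0.002  -0.0031  0.0003]
```

View pics/scene4.png

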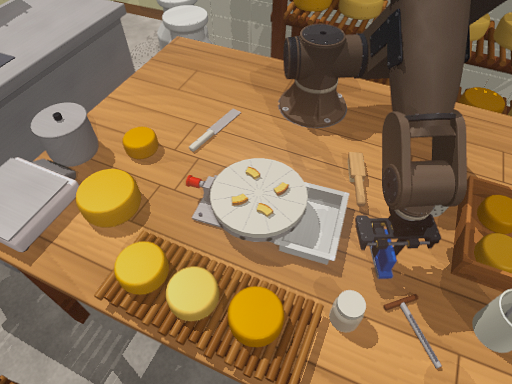

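The gripper stands over the scraper at (385,262) and is still closing. The board and knob are unobstructed here, so this picture can also fix the station.

>>> jog_arm(
  deltas=[0,0,0,0,0,0,0,0,0,0,0,0,0,0,0,0,0,0,0,0,0,0,0,0,0,0,0,0],
)

```text
t: 4.28
eef_pos: [545.6, 363.9, 227.4]
tcp_rot: [-3.046, 1.568, 0.534]
ft_force: [-0.4, -0.2, -0.3]
opening: 0.252
```

Run:
```python
from h import *
goal((545.3,364,226),-1.13); snap('side','side4.png')
a=cv2.imread('pics/scene4.png')[145:270,180:360]; cv2.imwrite('pics/s4c.png',cv2.resize(a,None,fx=4.4,fy=4.4,interpolation=cv2.INTER_CUBIC))
a=cv2.imread('pics/side4.png')[140:245,215:315]; cv2.imwrite('pics/d4c.png',cv2.resize(a,None,fx=5.6,fy=5.6,interpolation=cv2.INTER_CUBIC))
```

```text
pos [545.6 363.9 227.4] yang -1.132 F [-0.4 -0.2 -0.3] op 0.252 t 4.275
shift tool [ 1.4 -0.2  0.2] rotvec [-0.0021 -0.0026  0.0003]
```

View pics/s4c.png

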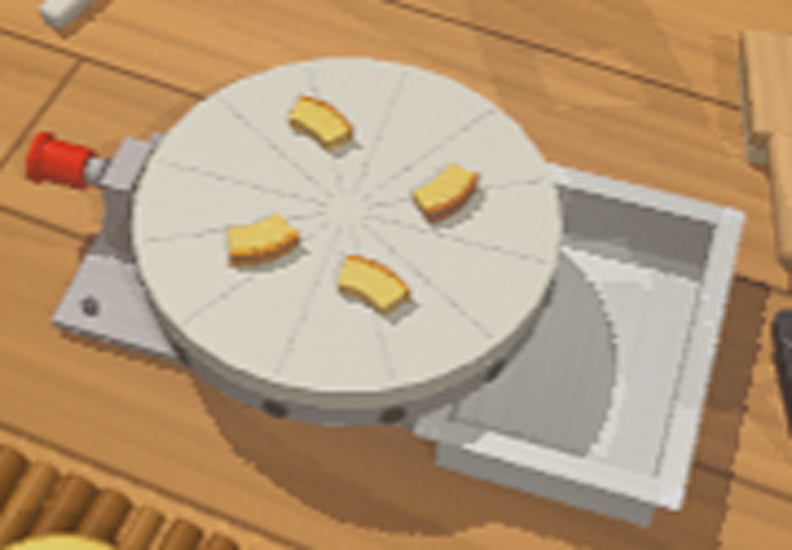

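View pics/d4c.png

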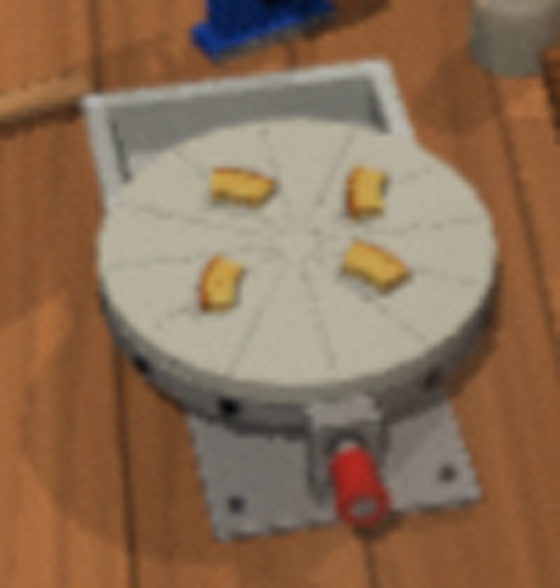

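```bash
cat > st.py <<'E'
from h import *
from scipy.optimize import least_squares
s=load('scene4');d=load('side4')
f=lambda p:np.array(p)/4.4+[180,145]-.4; g=lambda p:np.array(p)/5.6+[215,140]-.4
circ=[(s,f(p)) for p in [(133,230),(350,57),(562,210),(360,392),(220,95),(480,95)]]+[(d,g(p)) for p in [(97,245),(497,240),(300,118),(300,388)]]
def st2w(q,P):
    c,sn=np.cos(q[2]),np.sin(q[2]); return np.array([q[0]+c*P[0]-sn*P[1],q[1]+sn*P[0]+c*P[1],P[2]])
pts=[(s,f((745,212)),(-112,232,50)),(s,f((680,510)),(112,232,50)),(d,g((385,60)),(112,232,50)),(d,g((83,98)),(-112,232,50)),(d,g((364,508)),(0,-212,64)),(s,f((90,168)),(0,-175,64))]
def res(q):
    r=[]
    for c,p in circ: r.append((np.linalg.norm(atz(c,p,92)[:2]-q[:2])-130))
    for c,p,P in pts: r+=list(proj(c,st2w(q,P))[0]-p)*1
    return np.array(r)
if __name__=='__main__':
    o=least_squares(res,[534,14,.1],loss='soft_l1',f_scale=2); print(o.x); print(np.round(res(o.x),1))
    q=o.x
    for n,P in [('c3',(495,0))]: pass
    for n,p in [('a',(322,124)),('b',(447,194)),('c',(263,243)),('d',(374,286))]:
        w=atz(s,f(p),101)[:2]-q[:2]; c,sn=np.cos(q[2]),np.sin(q[2]); print(n,c*w[0]+sn*w[1],-sn*w[0]+c*w[1])
    print('knob',st2w(q,(0,-190,64)))
E
python3 st.py
```

```text
[5.33975842e+02 1.34130901e+01 9.40769525e-02]
[-1.   1.   0.9 -1.4 -3.8 -0.1 -1.3  1.6 -0.5  3.3 -0.1  0.4 -0.3  0.3
 -0.1 -0.2 -0.5 -0.2 -0.2  0.1 -0.5  0.8]
a -55.367479921944486 -34.39049764892756
b -25.587296692782473 55.61064555458605
c 44.99231585726352 -36.83896002019653
d 53.99805498165286 34.681667619379006
knob [ 551.82410847 -175.74673494   64.        ]
```

>>> jog_arm(
  deltas=[-40,0,0,0,0,0,0,-60,0,0,0.115,0,0,0,-60,0,0,0.115,0,0,0,0,0,0,0.115,0,0,0,0,0,0,0,0,0,0],
)

```text
t: 4.95
eef_pos: [545.2, 363.6, 391.2]
tcp_rot: [-0.009, 1.571, -3.066]
ft_force: [-0.3, 0.3, -1.9]
opening: 0.25
```

```bash
cat >> h.py <<'E'
Q=(534.0,13.4,0.094)
def sg(px,py,z,phi=-1.477):
    c,s=np.cos(Q[2]),np.sin(Q[2]); goal((Q[0]+c*px-s*py,Q[1]+s*px+c*py,z),phi)
    p=env.state()['eef_pos'][:2]-Q[:2]; print('station xy now',np.round([c*p[0]+s*p[1],-s*p[0]+c*p[1]],1))
E
python3 - <<'E'
from h import *
sg(-40,-80,380); snap('wrist','wrist5.png')
E
```

```text
pos [545.2 363.6 391.2] yang -1.486 F [-0.3  0.3 -1.9] op 0.25 t 4.95
shift tool [ 11.2 428.4  79.9] rotvec [-0.0094  0.0003  0.    ]
station xy now [ 44.  347.6]
```

View pics/wrist5.png

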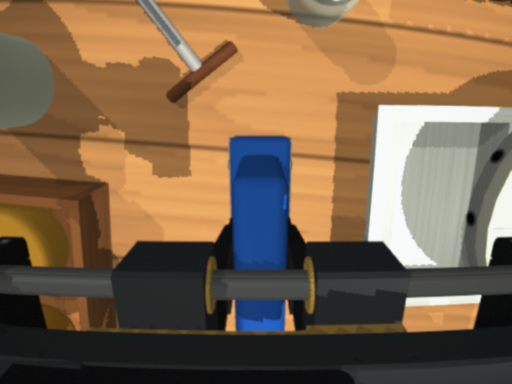

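The scraper is held straight between the fingers at (260,230) and is clear of the bench.

>>> jog_arm(
  deltas=[0,60,11,0,0,0,0,0,60,11,0,0,0,0,0,60,11,0,0,0,0,0,60,11,0,0,0,0,0,60,11,0,0,0,0,0,60,11,0,0,0,0,0,60,11,0,0,0,0,0,0,0,0,0,0,0],
)

```text
t: 6.0
eef_pos: [507.5, -72.8, 385.0]
tcp_rot: [-0.074, 1.563, -3.104]
ft_force: [-0.6, 0.7, -1.8]
opening: 0.246
```

Run:
```python
from h import *
sg(-40,-80,330)
```

```text
pos [507.5 -72.8 385. ] yang -1.46 F [-0.6  0.7 -1.8] op 0.246 t 6.0
shift tool [55.  -3.4  5. ] rotvec [0.0171 0.0081 0.0005]
station xy now [-34.5 -83.3]
```

>>> jog_arm(
  deltas=[45,-3,5,0.017,0.008,0,0,0,0,0,0,0,0,0],
)

```text
t: 6.25
eef_pos: [501.8, -70.2, 338.7]
tcp_rot: [-0.882, 1.569, 2.356]
ft_force: [-0.4, -0.4, -2.5]
opening: 0.25
```

Run:
```python
from h import *
sg(-40,-80,320.5); snap('scene','scene6.png'); snap('wrist','wrist6.png')
```

```text
pos [501.8 -70.2 338.7] yang -1.475 F [-0.4 -0.4 -2.5] op 0.25 t 6.25
shift tool [18.2 -0.2  0.1] rotvec [0.0025 0.0011 0.0013]
station xy now [-39.9 -80.2]
```

View pics/scene6.png

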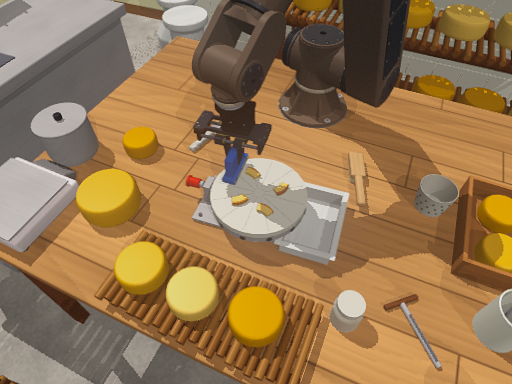

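View pics/wrist6.png

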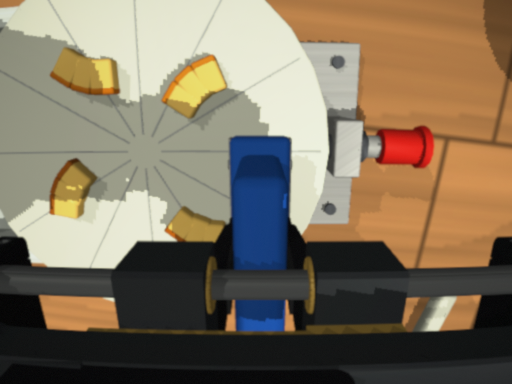

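The scraper is on the plunger side of the near-robot chips, with the rear chip at (197,222) clear of the foot edge (about column 230). The knob is at (405,146).

>>> jog_arm(
  deltas=[13,0,0,0.002,0,0,0,0,0,0,0,0,0,0],
)

```text
t: 6.6
eef_pos: [503.7, -69.5, 329.7]
tcp_rot: [2.876, 1.563, -0.168]
ft_force: [0.6, -0.3, -1.3]
opening: 0.252
```

Run:
```python
from h import *
sg(-40,-80,320)
```

```text
pos [503.7 -69.5 329.7] yang -1.474 F [ 0.6 -0.3 -1.3] op 0.252 t 6.6
shift tool [9.7 0.3 2.1] rotvec [ 0.0033 -0.0074 -0.002 ]
station xy now [-37.9 -79.7]
```

>>> jog_arm(
  deltas=[9,0,2,0.003,-0.007,-0.002,0,0,0,0,0,0,0,0],
)

```text
t: 6.85
eef_pos: [501.8, -69.5, 320.7]
tcp_rot: [2.924, 1.57, -0.123]
ft_force: [-0.1, -0.4, -0.4]
opening: 0.252
```

Run:
```python
from h import *
sg(-40,-80,320)
```

```text
pos [501.8 -69.5 320.7] yang -1.476 F [-0.1 -0.4 -0.4] op 0.252 t 6.85
shift tool [0.7 0.5 0.2] rotvec [ 0.0009 -0.0006 -0.0001]
station xy now [-39.8 -79.5]
```

>>> jog_arm(
  deltas=[0.5,-14,0,0,0,0,0,0,-14,0,0,0,0,0,0,-14,0,0,0,0,0,0,-14,0,0,0,0,0],
)

```text
t: 7.35
eef_pos: [496.1, -10.2, 320.5]
tcp_rot: [2.966, 1.57, -0.081]
ft_force: [-0.2, 0.5, -0.7]
opening: 0.252
```

Run:
```python
from h import *
sg(-40,120,320); snap('scene','scene7.png')
```

```text
pos [496.1 -10.2 320.5] yang -1.477 F [-0.2  0.5 -0.7] op 0.252 t 7.35
shift tool [ 5.0e-01 -1.4e+02  1.0e-01] rotvec [ 0.0001 -0.0013 -0.0002]
station xy now [-39.9 -20. ]
```

View pics/scene7.png

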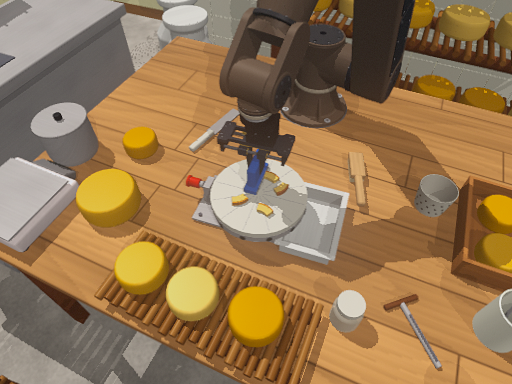

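Tracking is good. The first chip is being pushed ahead of the foot at (271,177), and the second is at (281,188).

>>> jog_arm(
  deltas=[0.3,-14,0,0,0,0,0,0,-14,0,0,0,0,0,0,-14,0,0,0,0,0,0,-14,0,0,0,0,0,0,-14,0,0,0,0,0],
)

```text
t: 8.02
eef_pos: [488.8, 65.3, 320.3]
tcp_rot: [-3.083, 1.57, 0.153]
ft_force: [-0.0, -0.5, -2.6]
opening: 0.251
```

Run:
```python
from h import *
sg(-40,120,320); snap('scene','scene8.png')
a=cv2.imread('pics/scene8.png')[130:270,180:360]; cv2.imwrite('pics/s8c.png',cv2.resize(a,None,fx=4,fy=4,interpolation=cv2.INTER_CUBIC))
```

```text
pos [488.8  65.3 320.3] yang -1.477 F [-0.  -0.5 -2.6] op 0.251 t 8.025
shift tool [  0.3 -64.1  -0.2] rotvec [ 0.0005 -0.0013  0.0001]
station xy now [-40.1  55.9]
```

View pics/s8c.png

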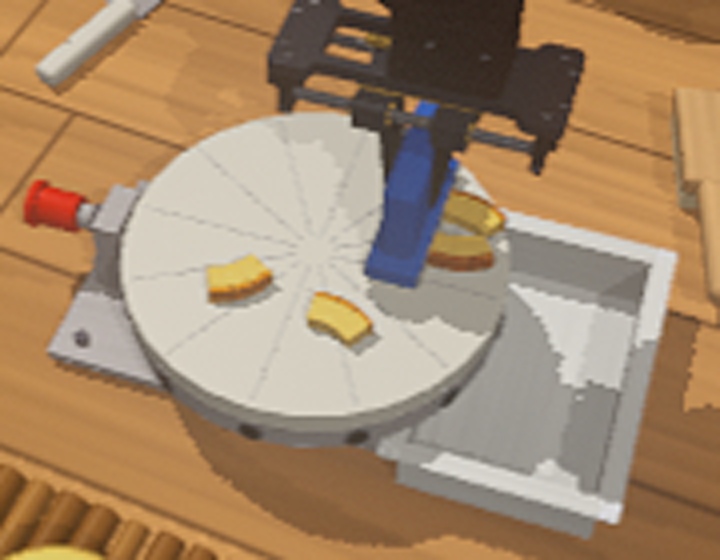

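Both chips are ahead of the foot, near the edge at crop (475,212) and (460,250). I'll carry on over the edge.

>>> jog_arm(
  deltas=[0,-14,0,0,0,0,0,0,-14,0,0,0,0,0,0,-14,0,0,0,0,0,0,-14,0,0,0,0,0,0,-14,0,0,0,0,0,0,0,0,0,0,0,0],
)

```text
t: 8.82
eef_pos: [481.4, 141.5, 320.3]
tcp_rot: [-2.778, 1.57, 0.459]
ft_force: [0.4, -0.6, -2.0]
opening: 0.251
```

Run:
```python
from h import *
sg(-40,120,320); snap('scene','scene9.png')
a=cv2.imread('pics/scene9.png')[130:270,180:360]; cv2.imwrite('pics/s9c.png',cv2.resize(a,None,fx=4,fy=4,interpolation=cv2.INTER_CUBIC))
```

```text
pos [481.4 141.5 320.3] yang -1.475 F [ 0.4 -0.6 -2. ] op 0.251 t 8.825
shift tool [ 0.3 12.5 -0.3] rotvec [ 0.0016 -0.0012  0.0004]
station xy now [-40.3 132.5]
```

View pics/s9c.png

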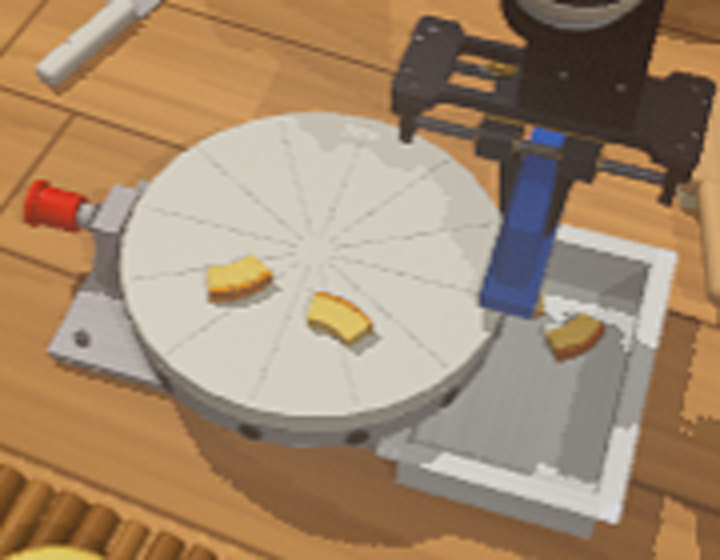

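One chip is visible in the tray at crop (575,335), and the second seems to be behind the scraper at about (540,310). I'll lift, return behind the other column and look.

>>> jog_arm(
  deltas=[-40,0,0,0,0,0,0,-15,30,-15,0,0,0,0,0,45,-20,0,0,0,0,0,45,-20,0,0,0,0,0,45,-20,0,0,0,0,0,45,-15,0,0,0,0,0,0,0,0,0,0,0],
)

```text
t: 9.75
eef_pos: [593.8, -68.4, 376.9]
tcp_rot: [2.525, 1.569, -0.522]
ft_force: [-0.7, 0.2, -2.6]
opening: 0.251
```

Run:
```python
from h import *
sg(50,-82,340); snap('scene','scene10.png')
a=cv2.imread('pics/scene10.png')[130:270,180:360]; cv2.imwrite('pics/s10c.png',cv2.resize(a,None,fx=4,fy=4,interpolation=cv2.INTER_CUBIC))
```

```text
pos [593.8 -68.4 376.9] yang -1.476 F [-0.7  0.2 -2.6] op 0.251 t 9.75
shift tool [36.9 -5.1  1.9] rotvec [ 0.0005 -0.0011 -0.0008]
station xy now [ 51.9 -87.1]
```

View pics/s10c.png

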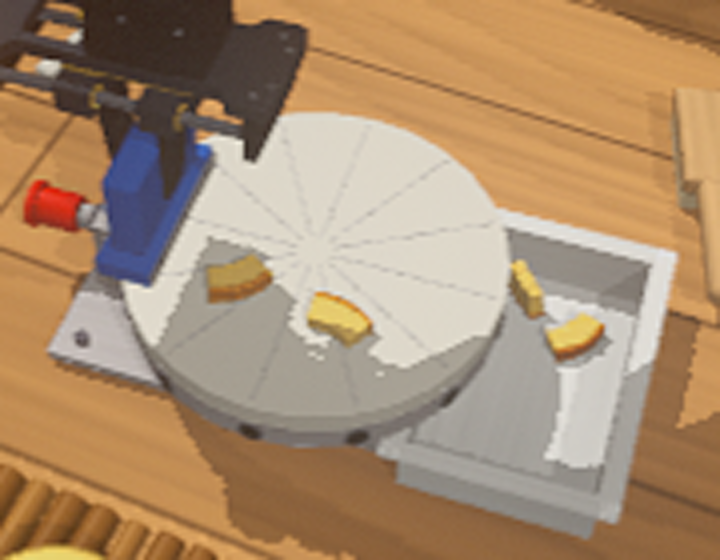

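Two chips are in the tray at crop (527,288) and (575,337). The other two are on the board at (238,278) and (340,318). Now the second sweep.

>>> jog_arm(
  deltas=[37,-3,2,0,0,0,0,0,0,0,0,0,0,0],
)

```text
t: 10.05
eef_pos: [590.2, -63.6, 339.6]
tcp_rot: [-2.729, 1.571, 0.508]
ft_force: [0.1, -0.8, -0.9]
opening: 0.254
```

Run:
```python
from h import *
sg(50,-82,320.3)
```

```text
pos [590.2 -63.6 339.6] yang -1.475 F [ 0.1 -0.8 -0.9] op 0.254 t 10.05
shift tool [19.3  0.1 -1.2] rotvec [ 0.0015 -0.0001  0.    ]
station xy now [ 48.8 -81.9]
```

>>> jog_arm(
  deltas=[16,0,-1,0.001,0,0,0,0,0,0,0,0,0,0],
)

```text
t: 10.3
eef_pos: [591.5, -62.6, 324.5]
tcp_rot: [2.891, 1.569, -0.155]
ft_force: [-1.6, 0.2, -1.5]
opening: 0.249
```

Run:
```python
from h import *
sg(50,-82,320.3)
```

```text
pos [591.5 -62.6 324.5] yang -1.475 F [-1.6  0.2 -1.5] op 0.249 t 10.3
shift tool [4.2 0.9 0.1] rotvec [ 0.0017 -0.002  -0.0005]
station xy now [ 50.1 -81.1]
```

>>> jog_arm(
  deltas=[4,0,0,0.001,-0.002,0,0,0,-10,0,0,0,0,0,0,-14,0,0,0,0,0,0,-14,0,0,0,0,0,0,-14,0,0,0,0,0,0,-14,0,0,0,0,0],
)

```text
t: 11.05
eef_pos: [585.0, 7.8, 322.1]
tcp_rot: [2.716, 1.568, -0.331]
ft_force: [0.5, -0.3, -1.6]
opening: 0.249
```

Run:
```python
from h import *
sg(50,130,320.3); snap('scene','scene11.png')
a=cv2.imread('pics/scene11.png')[130:270,180:360]; cv2.imwrite('pics/s11c.png',cv2.resize(a,None,fx=4,fy=4,interpolation=cv2.INTER_CUBIC))
```

```text
pos [585.    7.8 322.1] yang -1.476 F [ 0.5 -0.3 -1.6] op 0.249 t 11.05
shift tool [ 1.600e+00 -1.403e+02  1.000e-01] rotvec [ 0.0008 -0.0026 -0.0012]
station xy now [ 50.2 -10.3]
```

View pics/s11c.png

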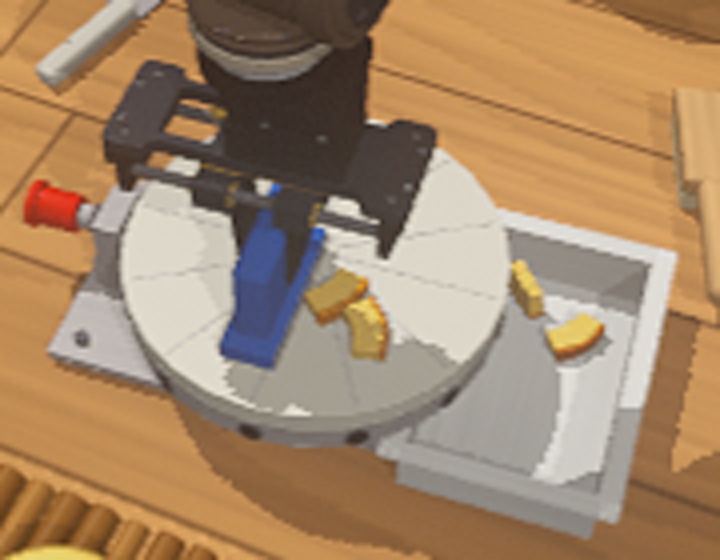

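>>> jog_arm(
  deltas=[1.5,-14,0,0,-0.002,0,0,0,-14,0,0,0,0,0,0,-14,0,0,0,0,0,0,-14,0,0,0,0,0,0,-14,0,0,0,0,0],
)

```text
t: 11.72
eef_pos: [577.7, 83.3, 320.4]
tcp_rot: [1.965, 1.57, -1.081]
ft_force: [-0.3, -0.3, -1.0]
opening: 0.25
```

Run:
```python
from h import *
sg(50,130,320.3); snap('scene','scene12.png')
a=cv2.imread('pics/scene12.png')[130:270,180:360]; cv2.imwrite('pics/s12c.png',cv2.resize(a,None,fx=4,fy=4,interpolation=cv2.INTER_CUBIC))
```

```text
pos [577.7  83.3 320.4] yang -1.476 F [-0.3 -0.3 -1. ] op 0.25 t 11.725
shift tool [  0.1 -64.6  -0. ] rotvec [ 0.001  -0.0003 -0.0008]
station xy now [50.  65.4]
```

View pics/s12c.png

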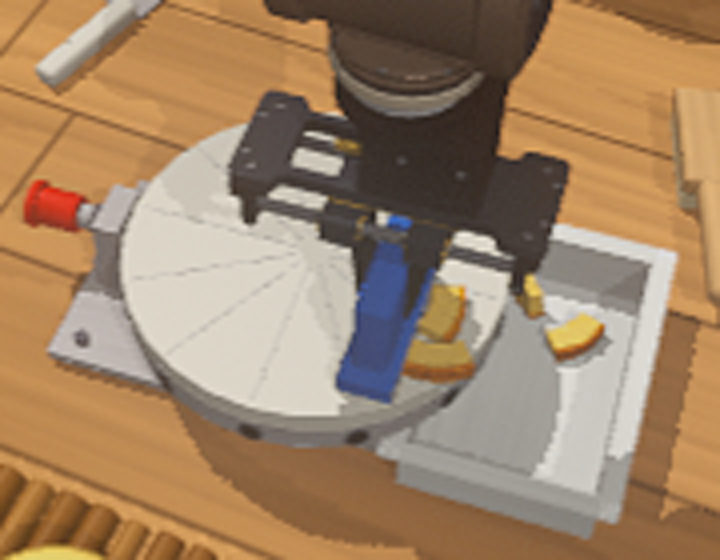

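Run:
```python
from h import *
s=load('scene12')
for p in [(440,358),(405,375),(472,370),(470,348),(450,308)]:
    w=atz(s,(180+p[0]/4,130+p[1]/4),100)[:2]-Q[:2]; c,sn=np.cos(Q[2]),np.sin(Q[2]); print(p,np.round([c*w[0]+sn*w[1],-sn*w[0]+c*w[1]],1))
```

```text
(440, 358) [ 62.2 103.6]
(405, 375) [81.3 86.5]
(472, 370) [ 64.5 124.7]
(470, 348) [ 48.9 119.4]
(450, 308) [22.7 99.6]
```

The outer chip lies around station (65,105), inside the tray's width of ±97, so I'll continue.

>>> jog_arm(
  deltas=[0,-14,0,0,0,0,0,0,-14,0,0,0,0,0,0,-14,0,0,0,0,0,0,-14,0,0,0,0,0,0,-12,0,0,0,0,0,0,0,0,0,0,0,0],
)

```text
t: 12.52
eef_pos: [570.4, 157.6, 320.3]
tcp_rot: [2.262, 1.57, -0.784]
ft_force: [0.0, 0.7, -1.0]
opening: 0.254
```

Run:
```python
from h import *
sg(50,130,320.3); snap('scene','scene13.png')
a=cv2.imread('pics/scene13.png')[130:270,180:360]; cv2.imwrite('pics/s13c.png',cv2.resize(a,None,fx=4,fy=4,interpolation=cv2.INTER_CUBIC))
```

```text
pos [570.4 157.6 320.3] yang -1.475 F [ 0.   0.7 -1. ] op 0.254 t 12.525
shift tool [ 0.  10.2 -0.2] rotvec [ 0.0024 -0.0003 -0.0004]
station xy now [ 49.8 140.2]
```

View pics/s13c.png

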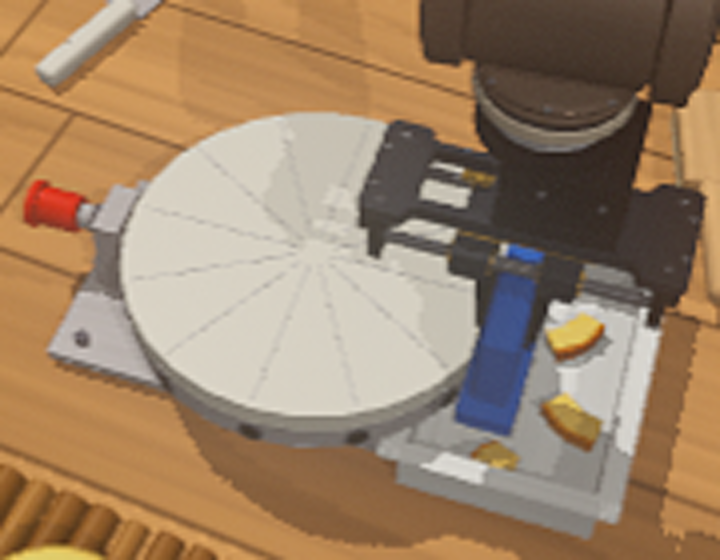

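All four chips are off the board: crop (575,337), (572,420) and (495,455), plus the earlier one hidden behind the gripper, to be checked once it moves away. I'll lift and carry the scraper back to its old place.

>>> jog_arm(
  deltas=[-45,0,0,0,0,0,0,-15,-40,0,0,0,0,0,0,-55,0,0,0,0,0,0,-55,0,0,0,0,0,0,-50,0,0,0,0,0,0,0,0,0,0,0,0],
)

```text
t: 13.32
eef_pos: [552.6, 358.9, 382.2]
tcp_rot: [2.764, 1.57, -0.287]
ft_force: [-0.2, -0.9, -1.9]
opening: 0.251
```

Run:
```python
from h import *
goal((545,364,227.4),-1.475); snap('scene','scene14.png'); snap('wrist','wrist14.png')
```

```text
pos [552.6 358.9 382.2] yang -1.481 F [-0.2 -0.9 -1.9] op 0.251 t 13.325
shift tool [154.8  -5.8   7.2] rotvec [-0.0055 -0.0007 -0.0003]
```

View pics/scene14.png

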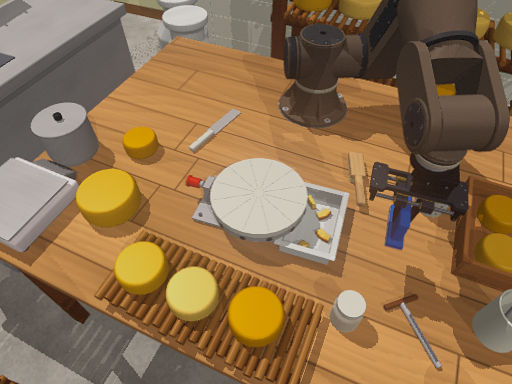

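View pics/wrist14.png

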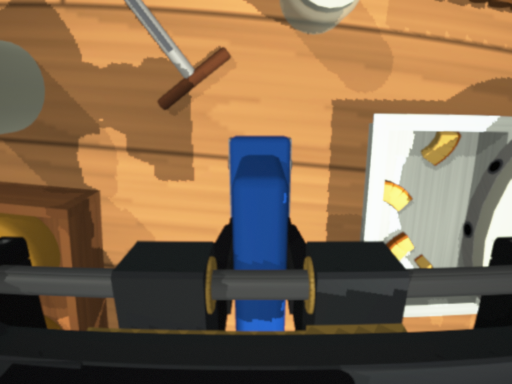

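The board is empty. All four chips are in the tray: scene (311,201), (322,213), (322,235), (303,243), and four in the wrist view too. Next I lower the scraper.

>>> jog_arm(
  deltas=[50,-6,7,0,0,0,0,50,0,0,0,0,0,0,35,0,0,0,0,0,0,0,0,0,0,0,0,0],
)

```text
t: 13.92
eef_pos: [548.0, 355.8, 245.5]
tcp_rot: [2.789, 1.568, -0.271]
ft_force: [-0.0, 0.4, -1.6]
opening: 0.253
```

Run:
```python
from h import *
goal((545,364,227.4),-1.475)
```

```text
pos [548.  355.8 245.5] yang -1.489 F [-0.   0.4 -1.6] op 0.253 t 13.925
shift tool [18.  -8.5  2.3] rotvec [-0.0144 -0.0025 -0.0009]
```

>>> jog_arm(
  deltas=[12,0,0,0,-0.0025,0,0,0,0,0,0,0,0,0],
)

```text
t: 14.18
eef_pos: [549.1, 354.6, 235.5]
tcp_rot: [-3.069, 1.568, 0.152]
ft_force: [-0.2, -0.2, -1.7]
opening: 0.252
```

Run:
```python
from h import *
goal((545,364,227.4),-1.48)
```

```text
pos [549.1 354.6 235.5] yang -1.491 F [-0.2 -0.2 -1.7] op 0.252 t 14.175
shift tool [ 8.1 -9.7  3.4] rotvec [-0.0111 -0.0028  0.0002]
```

>>> jog_arm(
  deltas=[7,0,0,0,-0.003,0,0,0,0,0,0,0,0,0],
)

```text
t: 14.42
eef_pos: [549.5, 354.6, 229.9]
tcp_rot: [-2.618, 1.568, 0.603]
ft_force: [0.5, -0.1, -1.5]
opening: 0.253
```

Run:
```python
from h import *
goal((545,364,227.4),-1.48)
```

```text
pos [549.5 354.6 229.9] yang -1.491 F [ 0.5 -0.1 -1.5] op 0.253 t 14.425
shift tool [ 2.5 -9.7  3.7] rotvec [-0.0113 -0.0023  0.0013]
```

>>> jog_arm(
  deltas=[2.5,0,0,0,-0.002,0,0,0.6,0,0,0,0,0,0],
)

```text
t: 14.68
eef_pos: [549.5, 354.8, 227.5]
tcp_rot: [-2.186, 1.569, 1.035]
ft_force: [-2.6, -0.9, 2.8]
opening: 0.252
```

Run:
```python
from h import *
goal((545,364,227.4),-1.48)
```

```text
pos [549.5 354.8 227.5] yang -1.491 F [-2.6 -0.9  2.8] op 0.252 t 14.675
shift tool [ 0.1 -9.5  3.7] rotvec [-0.0109 -0.0012  0.0017]
```

Contact: the vertical force went from −1.5 to +2.8 N. I'll open the gripper and rise.

>>> jog_arm(
  deltas=[0,0,0,0,0,0,1,0,0,0,0,0,0,1,0,0,0,0,0,0,1,0,0,0,0,0,0,1,0,0,0,0,0,0,1,0,0,0,0,0,0,1],
)

```text
t: 15.42
eef_pos: [549.6, 355.0, 227.9]
tcp_rot: [-2.382, 1.568, 0.84]
ft_force: [-0.0, 0.1, 0.8]
opening: 0.824
```

>>> jog_arm(
  deltas=[-50,0,0,0,0,0,1,-50,0,0,0,0,0,1,-50,0,0,0,0,0,1,0,0,0,0,0,0,1],
)

```text
t: 15.92
eef_pos: [549.5, 354.7, 381.7]
tcp_rot: [-2.024, 1.569, 1.197]
ft_force: [-0.3, -0.4, -0.5]
opening: 1.001
```

Run:
```python
from h import *
snap('wrist','wrist15.png'); sg(0,-192,380,0.094)
```

```text
pos [549.3 354.6 379.4] yang -1.491 F [-0.1 -0.1  0.4] op 0.998 t 15.975
shift tool [ -0.6 530.8  39.8] rotvec [-1.5849  0.0019  0.0022]
station xy now [ 47.2 338.2]
```

View pics/wrist15.png

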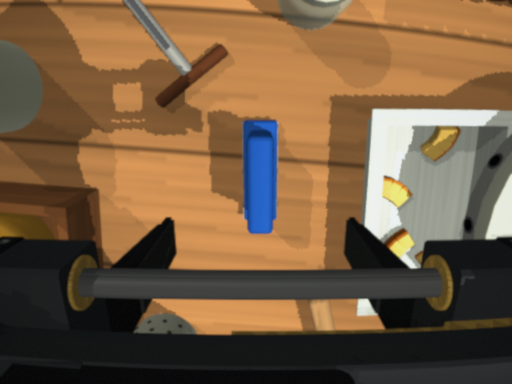

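The scraper stands upright on its foot at (260,177). Now to the knob.

>>> jog_arm(
  deltas=[0,59,4,0,0,0,1,0,59,4,0,0,0,1,0,59,4,0,0,0,1,0,59,4,0,0,0,1,0,59,4,0,0,0,1,0,59,4,0,0,0,1,0,59,4,0,0,0,1,0,59,4,0,0,0,1,0,50,4,0,0,0,1],
)

```text
t: 17.1
eef_pos: [554.1, -181.5, 366.8]
tcp_rot: [-0.137, 1.551, 3.09]
ft_force: [0.2, -0.2, 0.5]
opening: 0.998
```

>>> jog_arm(
  deltas=[0,0,0,-0.17,0,0,1,0,0,0,-0.17,0,0,1,0,0,0,-0.17,0,0,1,0,0,0,-0.17,0,0,1,0,0,0,-0.17,0,0,1,0,0,0,-0.17,0,0,1,0,0,0,-0.17,0,0,1,0,0,0,-0.17,0,0,1,0,0,0,-0.17,0,0,1,0,0,0,0,0,0,1],
)

```text
t: 18.35
eef_pos: [551.7, -185.8, 350.7]
tcp_rot: [-1.923, 1.526, 2.876]
ft_force: [-0.3, 0.5, -0.0]
opening: 1.0
```

Run:
```python
from h import *
sg(0,-192,300,0.094); snap('wrist','wrist16.png')
```

```text
pos [ 551.7 -185.8  350.7] yang 0.087 F [-0.3  0.5 -0. ] op 1.0 t 18.35
shift tool [50.7  3.1 -7.2] rotvec [-0.0071 -0.0156  0.0418]
station xy now [  -1. -200.]
```

View pics/wrist16.png

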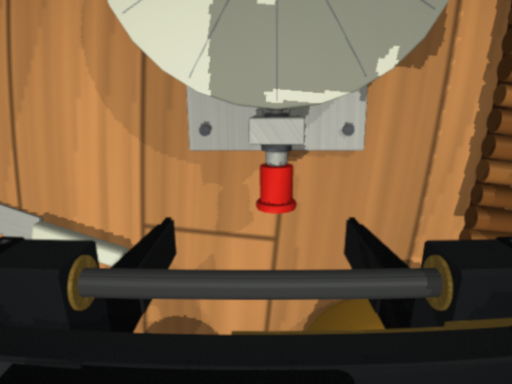

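The wrist view shows the knob neck at columns 260–293, rows 165–200, with its collar at (276,205) and the bracket above. I'll compare these with predictions and check the clearance to the cheeses.

Run:
```python
from h import *
from st import st2w
w=load('wrist16');s=load('scene14');d=load('side4')
for P in [(-14,-175,64),(14,-175,64),(-17,-205,64),(17,-205,64),(0,-205,81),(0,-212,81),(0,-212,64),(-21,-156,82),(21,-156,82),(21,-136,82)]: print(P,np.round(proj(w,st2w(Q,P))[0],1))
print('triang collar top', tri((w,(276,203)),(s,(187.5,179.5))))
for n,c,p,z in [('big',s,(107,184),75),('big',d,(328,270),75),('small',d,(255,296),55),('small',s,(140,137),55)]:
    x=atz(c,p,z)[:2]-Q[:2]; cc,sn=np.cos(Q[2]),np.sin(Q[2]); print(n,np.round([cc*x[0]+sn*x[1],-sn*x[0]+cc*x[1]],1))
a=w['image'][140:225,235:320,::-1]; cv2.imwrite('pics/w16c.png',cv2.resize(a,None,fx=6,fy=6,interpolation=cv2.INTER_CUBIC))
```

```text
(-14, -175, 64) [258.  165.5]
(14, -175, 64) [292.1 165.5]
(-17, -205, 64) [254.8 200.4]
(17, -205, 64) [295.  200.6]
(0, -205, 81) [274.9 206.6]
(0, -212, 81) [274.8 214.9]
(0, -212, 64) [274.8 208.4]
(-21, -156, 82) [247.5 145.1]
(21, -156, 82) [303.  145.1]
(21, -136, 82) [303.6 118.1]
triang collar top (array([ 555.12362991, -193.39466055,   70.48960951]), [np.float64(2.6244647311846983), np.float64(2.6244647311847533)])
big [  92.5 -416.4]
big [ 109.9 -413.9]
small [-125.9 -450.8]
small [-125.9 -443.6]
```

View pics/w16c.png

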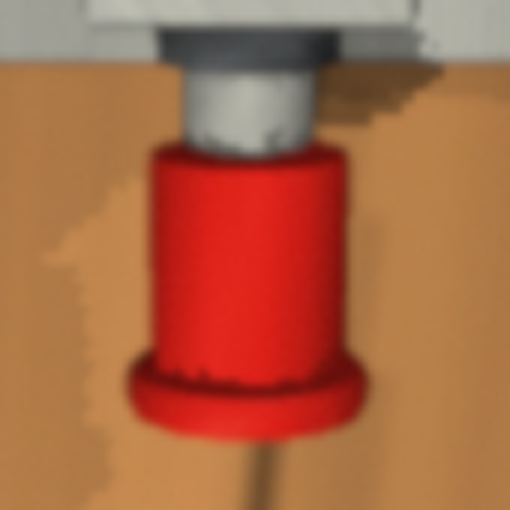

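Predictions agree to about 1.5 mm (the knob is about +1 mm in x'), and the cheeses are well clear. I'll correct the tilt and descend.

>>> jog_arm(
  deltas=[0,3,-7,-0.007,-0.0156,0.042,1,40,0,0,0,0,0,1,0,0,0,0,0,0,1],
)

```text
t: 18.77
eef_pos: [554.1, -178.4, 308.8]
tcp_rot: [3.097, 1.571, 1.606]
ft_force: [-0.7, 0.8, 0.4]
opening: 1.0
```

Run:
```python
from h import *
sg(1,-192,235,0.094)
```

```text
pos [ 554.1 -178.4  308.8] yang 0.08 F [-0.7  0.8  0.4] op 1.0 t 18.775
shift tool [73.8 -1.  -0.8] rotvec [-0.0143 -0.0003 -0.    ]
station xy now [   2.  -192.8]
```

>>> jog_arm(
  deltas=[35,-1,-0.5,-0.014,0,0,1,20,0,0,0,0,0,1,0,0,0,0,0,0,1],
)

```text
t: 19.15
eef_pos: [554.1, -178.5, 255.7]
tcp_rot: [1.134, 1.568, -0.35]
ft_force: [-0.3, 0.2, 0.6]
opening: 1.0
```

Run:
```python
from h import *
sg(1,-192,235,0.094); snap('wrist','wrist17.png'); snap('side','side17.png')
a=cv2.imread('pics/side17.png')[130:260,200:340]; cv2.imwrite('pics/d17c.png',cv2.resize(a,None,fx=4.5,fy=4.5,interpolation=cv2.INTER_CUBIC))
```

```text
pos [ 554.1 -178.5  255.7] yang 0.087 F [-0.3  0.2  0.6] op 1.0 t 19.15
shift tool [20.7 -1.1 -1. ] rotvec [-0.0069  0.0012 -0.0026]
station xy now [   2. -193.]
```

View pics/wrist17.png

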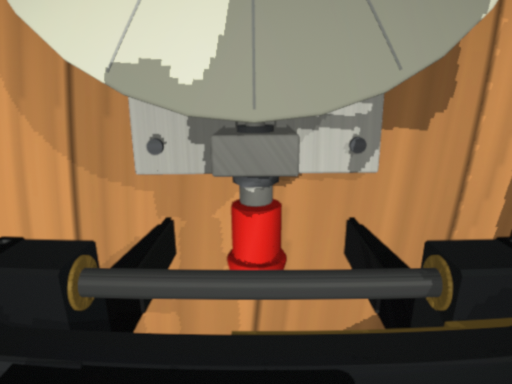

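View pics/d17c.png

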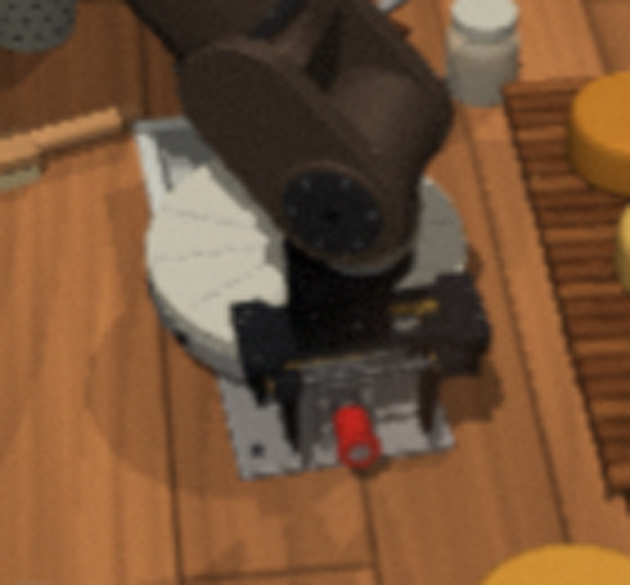

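The knob (column 256) is centred between the fingers (mid 260), about 1–2 mm left, which matches the computed −1 mm. Down the last 20 mm.

>>> jog_arm(
  deltas=[17,-1.5,-1,-0.007,0,-0.002,1,4,0,0,0,0,0,1,0,0,0,0,0,0,1],
)

```text
t: 19.62
eef_pos: [553.0, -177.8, 236.6]
tcp_rot: [0.912, 1.565, -0.565]
ft_force: [0.5, -0.7, 0.8]
opening: 1.001
```

Run:
```python
from h import *
sg(1,-192,235,0.094)
```

```text
pos [ 553.  -177.8  236.6] yang 0.095 F [ 0.5 -0.7  0.8] op 1.001 t 19.625
shift tool [ 1.6  0.  -0.2] rotvec [ 0.0005  0.0038 -0.0049]
station xy now [   1.  -192.2]
```

>>> jog_arm(
  deltas=[1.5,0,0,0,0.003,-0.004,0.5,0,0,0,0,0,0,0,0,0,0,0,0,0,0,0,0,0,0,0,0,0,0,0,0,0,0,0,0,0,0,0,0,0,0,0,0,0,0,0,0,0,0,0,0,0,0,0,0,0,0,0,0,0,0,0,0],
)

```text
t: 20.75
eef_pos: [552.6, -177.9, 235.6]
tcp_rot: [-0.828, 1.57, -2.305]
ft_force: [-0.8, 0.8, 0.3]
opening: 0.289
```

Run:
```python
from h import *
sg(1,-192,235,0.094); snap('side','side18.png'); snap('wrist','wrist18.png')
a=cv2.imread('pics/side18.png')[130:260,200:340]; cv2.imwrite('pics/d18c.png',cv2.resize(a,None,fx=4.5,fy=4.5,interpolation=cv2.INTER_CUBIC))
```

```text
pos [ 552.6 -177.9  235.6] yang 0.094 F [-0.8  0.8  0.3] op 0.289 t 20.75
shift tool [ 0.6  0.4 -0.2] rotvec [0.0005 0.0004 0.0004]
station xy now [   0.6 -192.2]
```

View pics/d18c.png

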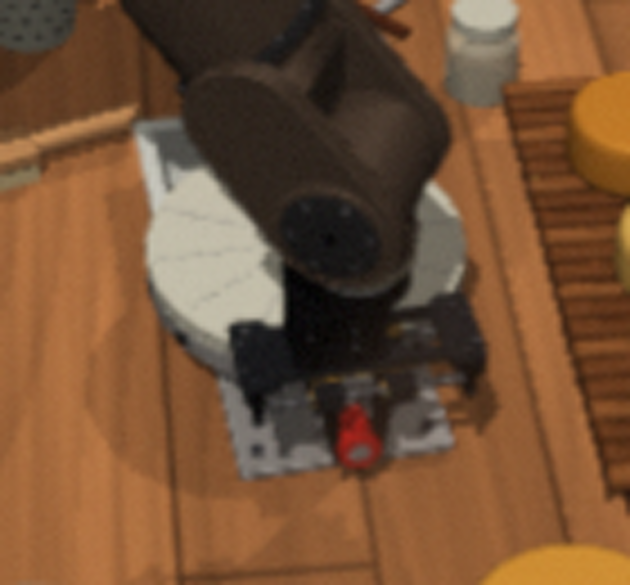

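View pics/wrist18.png

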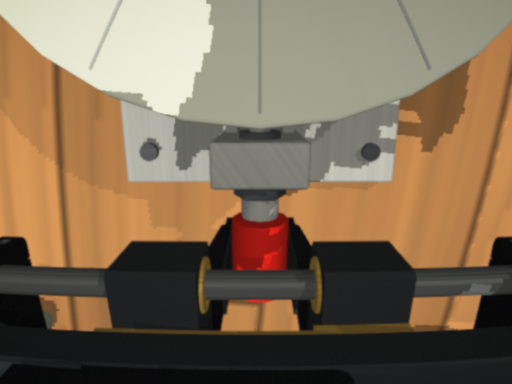

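The fingers stop at 0.289 (27.5 mm) on the 28 mm neck at (260,245). Pulling straight back along tool +z.

>>> jog_arm(
  deltas=[0,0,4,0,0,0,0,0,0,4,0,0,0,0,0,0,4,0,0,0,0],
)

```text
t: 21.22
eef_pos: [553.8, -187.6, 235.5]
tcp_rot: [-2.733, 1.566, 2.074]
ft_force: [-0.5, 10.8, 3.7]
opening: 0.286
```

Run:
```python
from h import *
sg(0.6,-208.2,235.5,0.094)
```

```text
pos [ 553.8 -187.6  235.5] yang 0.094 F [-0.5 10.8  3.7] op 0.286 t 21.225
shift tool [-0.1 -0.2  6.2] rotvec [ 0.0004 -0.0044  0.0019]
station xy now [   0.8 -202. ]
```

At 9.8 mm of travel the pull is 10.8 N, against 10.9 N expected from the spring, so nothing has slipped.

>>> jog_arm(
  deltas=[0,0,4,0,-0.004,0.002,0,0,0,3,0,0,0,0,0,0,2,0,0,0,0],
)

```text
t: 21.6
eef_pos: [554.4, -193.1, 235.4]
tcp_rot: [-2.795, 1.563, 2.011]
ft_force: [0.8, 14.1, 4.2]
opening: 0.288
```

Run:
```python
from h import *
sg(0.6,-208.2,235.5,0.094)
```

```text
pos [ 554.4 -193.1  235.4] yang 0.094 F [ 0.8 14.1  4.2] op 0.288 t 21.6
shift tool [-0.1 -0.3  0.7] rotvec [ 0.0001 -0.0077  0.0028]
station xy now [   0.9 -207.5]
```

>>> jog_arm(
  deltas=[0,0,3,0,-0.005,0.002,0,0,0,3,0,0,0,0],
)

```text
t: 21.85
eef_pos: [554.7, -195.8, 235.3]
tcp_rot: [-2.781, 1.561, 2.025]
ft_force: [0.9, 24.1, 6.1]
opening: 0.289
```

Run:
```python
from h import *
sg(0.6,-208.2,235.5,0.094)
```

```text
pos [ 554.7 -195.8  235.3] yang 0.094 F [ 0.9 24.1  6.1] op 0.289 t 21.85
shift tool [-0.1 -0.4 -2. ] rotvec [-0.0002 -0.0093  0.0035]
station xy now [   1.  -210.2]
```

The force jumps to 24 N beyond 16 mm, so the stop is reached. Checking that it holds, and looking.

Run:
```python
from h import *
for i in range(6):
    n=['wrist','side','scene'][i%3]; snap(n,n+'19.png'); st=env.state(); print(np.round(st['eef_pos'],2),np.round(st['ft_force'],1),round(st['opening'],3),st['t'])
a=cv2.imread('pics/scene19.png')[130:270,150:350]; cv2.imwrite('pics/s19c.png',cv2.resize(a,None,fx=4,fy=4,interpolation=cv2.INTER_CUBIC))
```

```text
[ 554.78 -195.74  235.37] [-0.9 20.2  6.4] 0.286 21.9
[ 554.77 -195.7   235.37] [-0.6 19.2  6.4] 0.287 21.95
[ 554.75 -195.66  235.38] [ 0.4 18.8  6. ] 0.288 22.0
[ 554.77 -195.65  235.38] [-1.1 18.2  5.4] 0.288 22.05
[ 554.77 -195.63  235.37] [-0.8 18.7  5.1] 0.287 22.1
[ 554.76 -195.65  235.37] [-0.4 18.4  6.6] 0.287 22.15
```

View pics/wrist19.png

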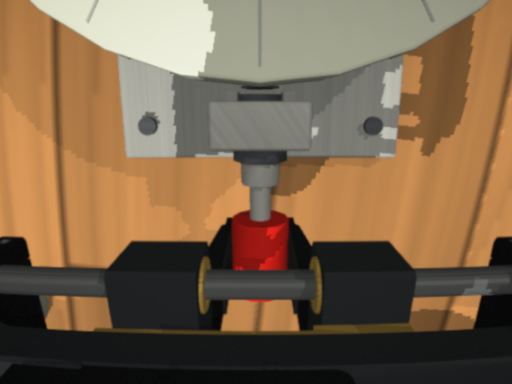

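View pics/s19c.png

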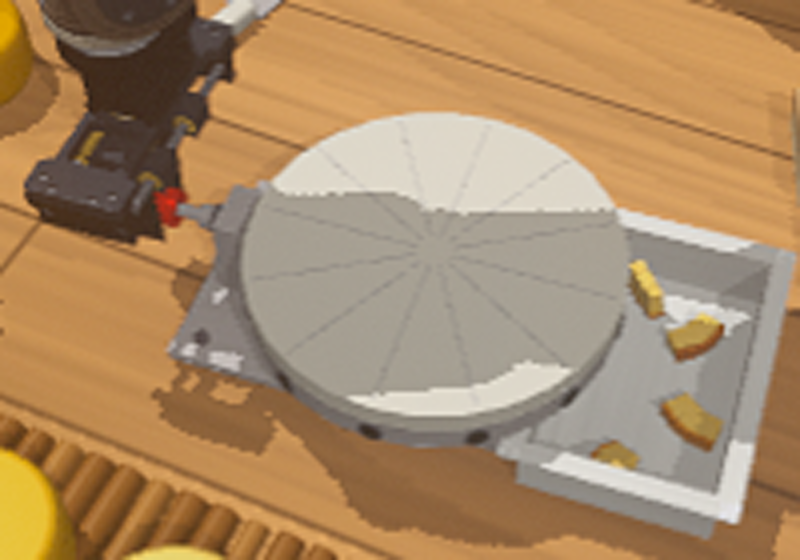

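View pics/side19.png

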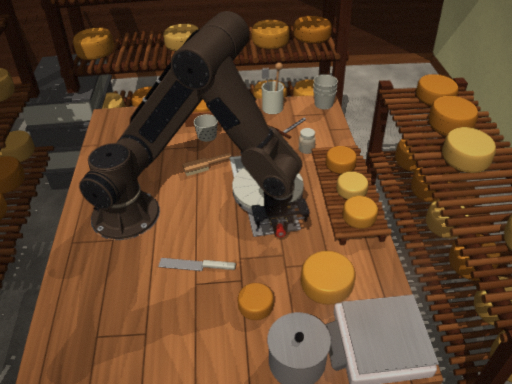

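View pics/scene19.png

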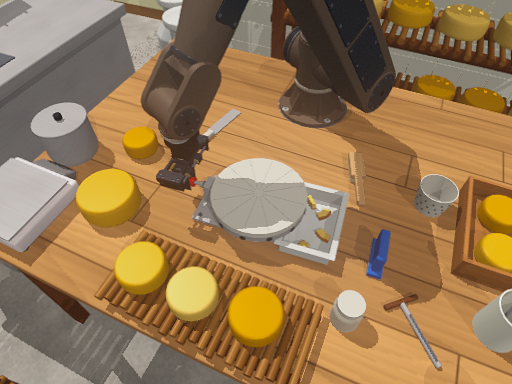

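The scraper stands upright at (378,253), the four chips lie in the tray, and everything else is where it was. The knob is held with the shaft exposed between sleeve and knob. Handing in.

Run:
```python
from h import *
print(env.job_done()); st=env.state(); print(st['t'],np.round(st['eef_pos'],1),np.round(st['ft_force'],1),st['opening'])
```

```text
the job is handed in; nothing more can be done
None
the job is handed in; nothing more can be done
```

I swept all four chips into the tray with the gripped scraper in two passes. I then stood the scraper upright on the bench near where it started, a little turned. Last, I gripped the knob's neck and pulled it back to its stop. The job was handed in at about 22 s with the knob still gripped and held back.

**Last checks**
- **Chips:** the pictures show the board empty and all four chips in the tray.
- **Bench:** the scraper is upright, and by eye the other items look unmoved.
- **Knob pull:** the TCP moved about 17.8 mm. About 1.6 mm of that is tool tilt, which leaves about 16 mm of knob travel.
- **Holding force:** it settled at a steady 18.4 N along y over the last 0.25 s, above the 14 N spring force at the stop. The gripper opening stayed at 0.287–0.288, with no sign of slip.

No check failed. The largest disagreement was 1–1.5 mm between the fitted and seen knob position, and I corrected for the sideways part before gripping. After the hand-in call the state could not be read again, so the final second was not checked.

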